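# Run the drive roller up onto its stand and bolt it in

## Task

On the blue roller stand, push the black roller up the sloping aluminium deck with the fingers, gently and slowly (below 0.2 m/s) and without letting it run away back down, until it has gone over the top and lies against the red end stop. Then push the green keeper knob fully across, so that the brass bolt lies behind the roller. Only push: do not squeeze the roller or lift it off the deck, and leave the other things on the table alone.

Things in the scene. Friction and masses are not known exactly. Their poses are not given: they have to be found in the camera images.
- deck: Sloping aluminium deck, 136 mm wide, of the blue roller stand; the stand is fixed to the table, its place and yaw vary. Tilted frame: origin at the foot end, mid width, on the running surface, 40 mm above the table; x uphill along the surface (7 degrees), y to the left looking uphill, z square out of the surface. Steel side guides, 8 mm high, at y = 61 to 68 mm on both sides, x 0 to 160 mm.
- foot_lip (a point): Top of the dark steel lip at the deck's foot, 6 mm above the running surface; the lip is 12 mm long along the deck (x 0 to 12 mm), 116 mm wide. The roller rests against it at the start.
- crest (a point): The top of the slope at mid width, on the running surface, 185 mm uphill of the foot. From here a 50 mm landing dips 5 degrees below level to the red end stop, which is 136 mm wide and stands 28 mm above the landing.
- roller_home (a point): Where the middle of the roller is when it lies home against the red stop: deck x = 215, y = 0, z = 19 mm. The landing's dip keeps it there by itself. Past the crest it rolls on to the stop unaided.
- roller: Smooth hard black roller, 50 mm diameter, 110 mm long, 12 mm steel shaft ends sticking out 6 mm each; 0.25 to 0.5 kg, friction about 0.45. Origin on its axis at mid length; its y axis is the roller's axis (across the deck); x and z turn as it rolls. At the start its axis is at deck x = 28, z = 25 mm. On the slope it rolls back down when let go.
- keeper_knob (a point): Middle of the green keeper knob, right of the deck (looking uphill) near the crest. Knob 16 mm diameter, 26 mm tall along the deck's z, on a 10 mm thick, 6 mm tall neck above the brass bolt (12 mm square, its top 19 mm below this point). At joint 0 it is at deck x = 180, y = -140, z = 44 mm. A steel guide bridge over the bolt reaches z = 30 mm at deck y = -69 to -87 mm.
- keeper (a joint): Travel of the keeper bolt in m: 0 drawn back, 0.045 fully home; grows as the knob is pushed along the deck's +y (towards the deck). Friction of 1.5 N holds it where left; starts at 0 to 0.008. Home, the bolt reaches 20 mm in behind the roller's end, 2 to 3 mm clear of a seated roller. Pushed in before the roller is home, it is in the way.
- screwdriver: Bystander, to be left alone: red-handled screwdriver lying on the green cutting mat at the left. Origin at its underside.
- small_wrench: Bystander, to be left alone: small steel wrench lying on the green cutting mat. Origin at its underside.
- parts_dish: Bystander, to be left alone: round steel parts dish, 120 mm wide, 30 mm high, right of the stand. Origin at its underside.
- oil_can: Bystander, to be left alone: spray can, 54 mm diameter, 160 mm tall, at the right. Origin at its underside.
- mug: Bystander, to be left alone: white mug, 80 mm wide, 90 mm tall, at the left. Origin at its underside.
- screw_jar: Bystander, to be left alone: screw jar, 60 mm diameter, 60 mm tall, at the left near the mat. Origin at its underside.
- bearing_sleeve: Bystander, to be left alone: brass bearing sleeve, 32 mm diameter, 24 mm tall, standing on the blue base plate left of the deck (looking uphill). Origin at its underside.
Mind the look-alikes: they are no part of the job. What is shaped like the roller but brown or orange is not meant.

How it is judged:
By the outcome, as a careful person would: the job done as asked, in the order asked, and still so for the second after the job is handed in, with the robot touching nothing.
It also fails if it takes over 51 s, if anything falls off the work surface, if the arm or the gripper's body presses on something with over 40 N, if the wrist force passes 120 N, or if a joint passes its speed limit or range.

## Robot

A 6-joint arm with a two-finger parallel gripper is mounted at the origin on the work surface. World frame = base frame: x ahead of the robot, y to its left, z up, the work surface at z = 0. Lengths are in mm, angles in rad, forces in N, time in s.
With the tool pointing down it reaches from about 275 to 750 mm from the base axis. Payload 10.2 kg.
Tool frame: the origin (TCP) lies between the finger pads; the fingertips stand 22 mm ahead of it and the grasp point (between the pads) lies 3 mm ahead of it (ctrl.nose_length is the distance from the TCP to the fingertips, in mm); z points along the fingers, y is the line along which they close (so a half turn about z gives the same grasp; the last joint's range is limited). The gripper opens to 85 mm and grips with 20 to 120 N. Pads are 22 mm wide; open, the fingers measure 114 mm over their backs; the gripper's body (76 mm by 85 mm) begins 54 mm behind the grasp point. The pads swing forward as they close: fully open they stand 13 mm farther back than shut.
Start: joints at [-1.533, 0.313, 1.498, -0, 1.331, -0.223], TCP at [135.36, -507.256, 253.294] pointing down, gripper open.
Joint ranges: [-2.94, 2.94], [-0.97, 2.17], [0.19, 2.56], [-1.23, 4.37], [0.02, 3.11], [-2.88, 2.88]. Speed limits (rad/s): [2.39, 2.39, 3.01, 3.14, 3.14, 3.14].

## Interface

Orientations are given as a unit quaternion [w, x, y, z].
In Python, from rig import sense, imaging, ctrl gives the robot as it stands. The module is installed in compiled form; this text tells all that it offers.
- The arm moves only by the tool apply_moves, never from a script. Its argument "commands" is a list of rows, each a list of 5 numbers: the gripper command: -1 is fully open, 1 is shut, values between are in proportion, then the shift along the tool's x, y, z in mm, then the turn about the tool's z in degrees. A call has 1 to 20 rows; each row shifts and turns the commanded pose from where the row before left it, along the tool's axes as they then stand; what a row does not reach is not made up. A row lasts 1/8 s, in which the tool goes at most 62.5 mm and 10.7 degrees, less where a joint would pass 70% of its speed; a pose out of reach is approached as far as the arm can. A call is refused whole if a number of a shift passes 62.5 or a number of a turn 10.7, either way. A call with a gripper value outside its range is refused whole. The fingers move at their own pace and stop on an object; "newtons" is the grip in N (left out, the last holds). Time passes only in rows, so rows that do not move let the fingers close. It gives the time, the measured TCP pose, the force, the opening and the grip force at its end, in the units of the state.
- sense(): the state, without advancing time (a new reading comes with each control period).
- imaging.capture(name): name is "side" or "top"; returns the picture (420x560x3 uint8, blue, green, red); there is no depth.
- imaging.calibration(name): a dict with "camera_matrix" (3x3 intrinsics, pixels), "k1" (the pictures are not rectified: a ray, as slopes to the right and down, at radius r is drawn at 1 + k1 r^2 times it, then the intrinsics apply), "world_to_cam" (4x4, takes a point from world to camera coordinates). Camera axes: x right, y up, looking along -z (the intrinsics and any distortion apply to the point x, -y, -z); pixel columns grow to the right and rows downward; lengths in mm; the calibration is good to about 2 mm. A picture is of the moment at which its call begins. calibration takes no time and is no camera call.
- ctrl.finish_job(): hands the job in; it is judged then, once.
The state is a dict: "time_s": time; "joints": joint angles; "dq": joint speeds; "tau": joint torques, N m; "eef_pos": TCP position; "ee_rot": TCP orientation; "force": force on the tool from outside, world axes, zero at the start; "wrist_torque": the same for the moment, N m; "grip_width": opening from 0.0 (shut) to 1.0 (fully open); "grip_force": force on a finger pad.
Only numpy, scipy, OpenCV 4.12 (cv2) and the standard library are available. Lean on these libraries where they do the work, as an engineer would, in place of code of your own. Each camera call takes 0.05 s, during which the arm holds its last target. There are 200 camera calls.

## Working session

There is one attempt and no reset: what is moved stays moved. The work goes in short steps, Python scripts to look and compute and a tool call to move; the robot and the scene stay as the last step left them, time stands still between calls to the robot, and variables do not carry over. Pictures are saved under pics/ and viewed, at most 10 in all, crops included, and the job is handed in when it is done.

Besides the shell and the picture viewer there is one more tool, called after ">>>" as a command line: name --pt "numbers of a row" for each row, then --argument value for the rest. apply_moves: Moves the arm, as the interface text tells. Its arguments: {"type":"object","properties":{"commands":{"type":"array","items":{"type":"array","items":{"type":"number"}}},"newtons":{"type":"number"}},"required":["commands"]}

```bash
mkdir -p pics; python3 - <<'E'
from rig import sense, imaging, ctrl
import cv2,json
for n in("side","top"):
    cv2.imwrite(f"pics/{n}0.png",imaging.capture(n)); c=imaging.calibration(n)
    print(n,c)
s=sense(); print({k:s[k] for k in("time_s","joints","eef_pos","ee_rot","force","grip_width")},ctrl.nose_length)
E
```

```text
side {'camera_matrix': array([[391.83911831,   0.        , 282.78226748],
       [  0.        , 391.83911831, 209.51411466],
       [  0.        ,   0.        ,   1.        ]]), 'k1': -0.1025395668588362, 'world_to_cam': array([[-7.85431519e-01, -6.18903826e-01, -7.44199488e-03,
         4.01606106e+02],
       [ 3.89261266e-01, -5.03276020e-01,  7.71484876e-01,
        -2.35665505e+02],
       [-4.81220319e-01,  6.03051658e-01,  6.36204136e-01,
        -1.01665800e+03],
       [ 0.00000000e+00,  0.00000000e+00,  0.00000000e+00,
         1.00000000e+00]])}
top {'camera_matrix': array([[403.32623027,   0.        , 279.24421865],
       [  0.        , 403.32623027, 214.62458198],
       [  0.        ,   0.        ,   1.        ]]), 'k1': 0.011053390152544345, 'world_to_cam': array([[-1.20974836e-02, -9.99826063e-01, -1.41948705e-02,
         3.20296402e+01],
       [ 9.93859383e-01, -1.35843480e-02,  1.09813447e-01,
        -5.05523888e+02],
       [-1.09987174e-01, -1.27792388e-02,  9.93850850e-01,
        -1.13187300e+03],
       [ 0.00000000e+00,  0.00000000e+00,  0.00000000e+00,
         1.00000000e+00]])}
{'time_s': 0.1, 'joints': array([-1.53340640e+00,  3.13379141e-01,  1.49834693e+00,  1.57975574e-06,
        1.33098107e+00, -2.23409692e-01]), 'eef_pos': array([ 135.3490982, -507.0499554,  252.8052515]), 'ee_rot': array([-5.54763020e-04,  9.91509856e-01,  1.30030360e-01,  5.25182498e-05]), 'force': array([-0.43018734, -0.72771618,  0.21962609]), 'grip_width': 0.9975990581172955} 22.0
```

View pics/side0.png

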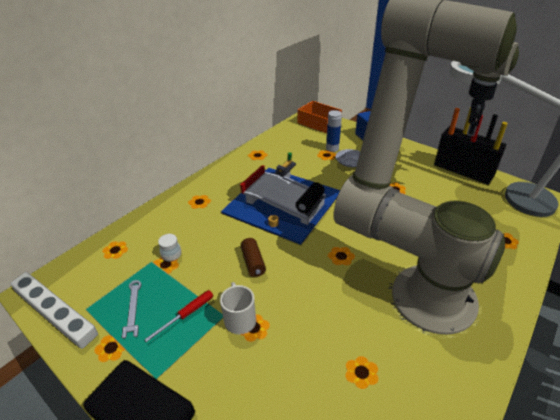

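View pics/top0.png

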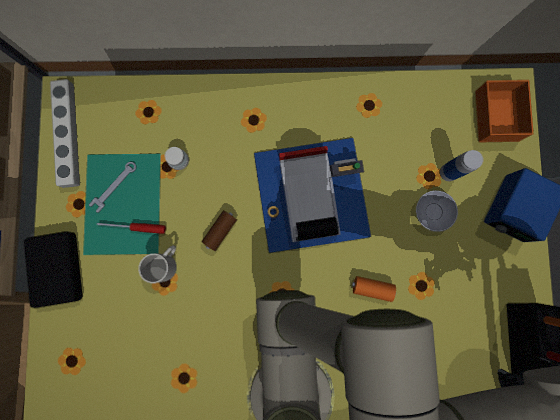

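Top view: roller at about (317,228), red stop at (303,153), green knob near (357,167); uphill points roughly along world +x with a slight lean to +y. The brown and orange rollers are decoys. Next is a zoomed crop.

```bash
cat > h.py <<'E'
import numpy as np,cv2
from rig import sense, imaging, ctrl
def proj(n,P):
    c=imaging.calibration(n);P=np.atleast_2d(P);T=c["world_to_cam"]
    q=P@T[:3,:3].T+T[:3,3]; s=np.c_[q[:,0],-q[:,1]]/-q[:,2:]
    s=s*(1+c["k1"]*(s**2).sum(1,keepdims=True)); K=c["camera_matrix"]
    return s*[K[0,0],K[1,1]]+K[:2,2]
def ray(n,uv):
    c=imaging.calibration(n);K=c["camera_matrix"];T=c["world_to_cam"]
    d=(np.array(uv,float)-K[:2,2])/[K[0,0],K[1,1]]; s=d.copy()
    for _ in range(20): s=d/(1+c["k1"]*(s@s))
    R=T[:3,:3]; v=R.T@np.array([s[0],-s[1],-1]); return -R.T@T[:3,3],v
def onz(n,uv,z):
    o,v=ray(n,uv); return o+v*(z-o[2])/v[2]
def cross(uvs,uvt):
    o1,v1=ray("side",uvs);o2,v2=ray("top",uvt)
    k=np.linalg.lstsq(np.c_[v1,-v2],o2-o1,rcond=None)[0]
    a,b=o1+k[0]*v1,o2+k[1]*v2; return (a+b)/2,np.linalg.norm(a-b)
E
python3 - <<'E'
from h import *
a=cv2.imread("pics/top0.png")[130:260,245:385]; b=cv2.imread("pics/side0.png")[145:245,215:345]
o=np.zeros((560,800,3),np.uint8)
o[:520,:400]=cv2.resize(a,None,fx=4,fy=4,interpolation=2)[:, :400] if 0 else cv2.resize(a,(400,520))
cv2.imwrite("pics/t1.png",cv2.resize(a,None,fx=4.4,fy=4.4,interpolation=cv2.INTER_CUBIC))
cv2.imwrite("pics/s1.png",cv2.resize(b,None,fx=6,fy=6,interpolation=cv2.INTER_CUBIC))
E
```

```text
(no output)
```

View pics/t1.png

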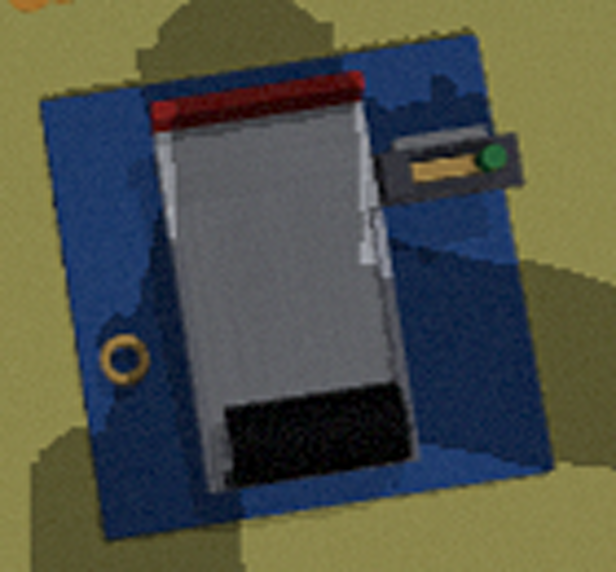

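View pics/s1.png

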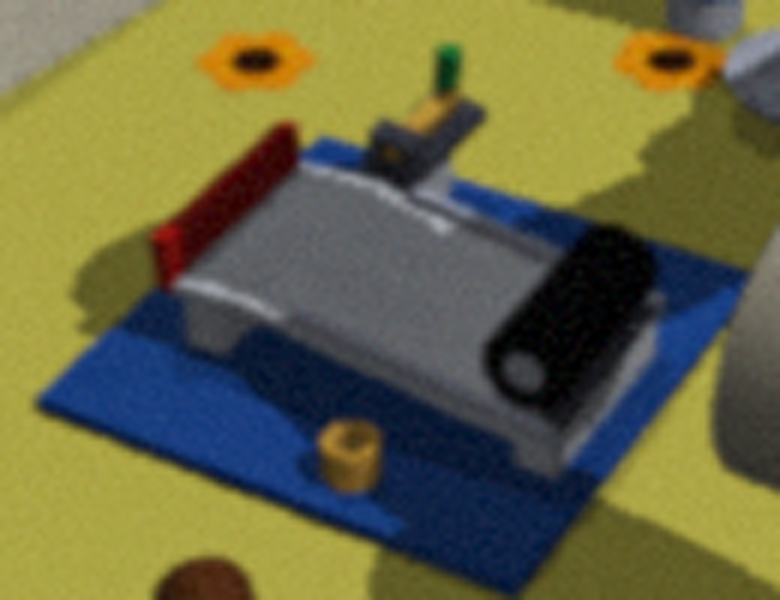

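```bash
cat >> h.py <<'E'
def D2W(p,q):  # deck frame -> world, p=(x0,y0,yaw)
    q=np.atleast_2d(q).astype(float);s,c=np.sin(np.radians(7)),np.cos(np.radians(7))
    h=q[:,0]*c-q[:,2]*s; z=40+q[:,0]*s+q[:,2]*c; C,S=np.cos(p[2]),np.sin(p[2])
    return np.c_[p[0]+C*h-S*q[:,1],p[1]+S*h+C*q[:,1],z]
E
python3 - <<'E'
from h import *
from scipy.optimize import least_squares
t=lambda u:np.array(u)/4.4+[245,130]
s=lambda u:np.array(u)/6+[215,145]
cl,sl=np.cos(np.radians(12)),np.sin(np.radians(12))
def land(d,y,z): return [185+d*cl+z*sl,y,-d*sl+z*cl]
obs=[("top",t((212,492)),(0,68,0)),("top",t((417,458)),(0,-68,4)),("top",t((317,435)),(28,0,25)),
("top",t((155,131)),land(50,68,28)),("top",t((363,98)),land(50,-68,28)),
("top",t((493,155)),"K"),("side",s((449,48)),"K"),
("side",s((174,284)),land(50,68,0)),("side",s((522,371)),(28,61,25)),
("side",s((555,474)),(0,68,-20))]
obs=obs[:-1]
def res(p):
    r=[]
    for n,uv,q in obs:
        if isinstance(q,str): q=(180,-140+p[3],57)
        r.append(proj(n,D2W(p,q))[0]-uv)
    return np.array(r).ravel()
f=least_squares(res,[450,-40,0.15,4],loss="soft_l1",f_scale=1);print(f.x,np.degrees(f.x[2]));print(f.fun.reshape(-1,2).round(1))
p=f.x
for n,q in dict(foot=(0,0,0),roller=(28,0,25),crest=(185,0,0),home=(215,0,19),knob=(180,-140+p[3],44),knobend=(180,-95,44)).items(): print(n,D2W(p,q)[0].round(1))
K=cross(s((449,48)),t((493,155)));print(K)
c=cv2.imread("pics/top0.png")
E
```

```text
[ 4.35521250e+02 -8.15560249e+01  1.54079886e-01  7.42160882e+00] 8.828127174975384
[[ 0.5  0.6]
 [ 1.6  0.4]
 [-0.4  0.2]
 [-0.6 -2. ]
 [ 0.4 -2.6]
 [ 0.2  0.2]
 [ 0.1  0.8]
 [-0.   0.8]
 [-0.3  2.3]]
foot [435.5 -81.6  40. ]
roller [460.  -77.8  68.2]
crest [617.  -53.4  62.5]
home [644.1 -49.2  85.1]
knob [ 627.1 -186.   105.6]
knobend [ 621.3 -148.8  105.6]
(array([ 625.02242986, -184.90336325,  122.61204915]), np.float64(0.28973238834845577))
```

>>> apply_moves --pt "-0.2 0 0 0 6.1" --pt "-0.2 33.4 -37.4 0 0" --pt "-0.2 33.4 -37.4 0 0" --pt "-0.2 33.4 -37.4 0 0" --pt "-0.2 33.4 -37.4 0 0" --pt "-0.2 33.4 -37.4 0 0" --pt "-0.2 33.4 -37.4 0 0" --pt "-0.2 33.4 -37.4 0 0" --pt "-0.2 33.4 -37.4 0 0" --pt "-0.2 33.4 -37.4 0 0" --pt "-0.2 33.4 -37.4 0 0" --pt "-0.2 0 0 0 0" --pt "-0.2 0 0 0 0"

```text
time_s: 1.72
eef_pos: [407.6, -86.6, 253.1]
ee_rot: [-0.0, 0.997, 0.077, -0.0]
force: [-0.3, -0.1, 0.4]
grip_width: 0.604
grip_force: 0.0
```

>>> apply_moves --pt "-0.2 0 0 40 0" --pt "-0.2 0 0 40 0" --pt "-0.2 0 0 40 0" --pt "-0.2 0 0 36 0" --pt "-0.2 0 0 20 0" --pt "-0.2 0 0 0 0"

```text
time_s: 2.48
eef_pos: [406.9, -87.1, 76.5]
ee_rot: [-0.001, 0.997, 0.076, -0.001]
force: [0.1, -0.0, 0.3]
grip_width: 0.596
grip_force: 0.0
```

```bash
python3 - <<'E'
from h import *
a=imaging.capture("side")[145:245,215:345]; b=imaging.capture("top")[130:260,245:345]
a=cv2.resize(a,(520,400),interpolation=2); b=cv2.resize(b,(280,364),interpolation=2)
o=np.zeros((400,800,3),np.uint8); o[:,:520]=a; o[:364,520:]=b
cv2.imwrite("pics/c2.png",o)
s=sense();print(s["eef_pos"],s["force"])
E
```

```text
[407.98632807 -87.21587164  77.97569378] [ 0.20030881  0.70136141 -0.41475098]
```

View pics/c2.png

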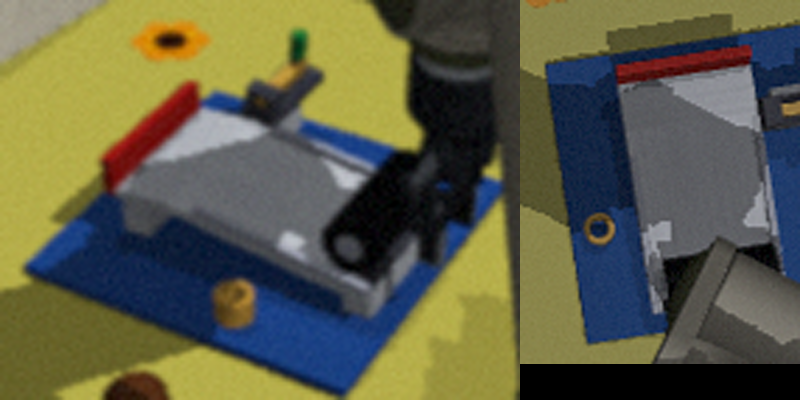

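The fingers stand just behind the roller and are centred on it. I start pushing at about 55 mm/s.

>>> apply_moves --pt "-0.2 5 0 0 0" --pt "-0.2 4 0 0 0" --pt "-0.2 4 0 0 0" --pt "-0.2 4 0 -0.5 0" --pt "-0.2 5 0 -0.6 0" --pt "-0.2 6 0 -0.75 0" --pt "-0.2 7 0 -0.85 0" --pt "-0.2 7 0 -0.85 0" --pt "-0.2 7 0 -0.85 0" --pt "-0.2 7 0 -0.85 0" --pt "-0.2 7 0 -0.85 0" --pt "-0.2 7 0 -0.85 0" --pt "-0.2 7 0 -0.85 0" --pt "-0.2 7 0 -0.85 0" --pt "-0.2 6 0 -0.75 0" --pt "-0.2 5 0 -0.6 0" --pt "-0.2 4 0 -0.5 0"

```text
time_s: 4.7
eef_pos: [506.0, -71.1, 87.8]
ee_rot: [-0.0, 0.997, 0.077, -0.0]
force: [-3.1, -1.0, 1.8]
grip_width: 0.602
grip_force: 1.1
```

```bash
python3 - <<'E'
from h import *
a=imaging.capture("side")[145:245,215:345]; b=imaging.capture("top")[130:260,245:345]
a=cv2.resize(a,(520,400),interpolation=2); b=cv2.resize(b,(280,364),interpolation=2)
o=np.zeros((400,800,3),np.uint8); o[:,:520]=a; o[:364,520:]=b
cv2.imwrite("pics/c3.png",o)
s=sense();print(s["eef_pos"],s["force"],s["wrist_torque"])
E
```

```text
[506.19947324 -71.08812828  87.83616109] [ 0.12910031 -0.70041282  0.26690228] [ 0.01588256 -0.0110098  -0.02753776]
```

View pics/c3.png

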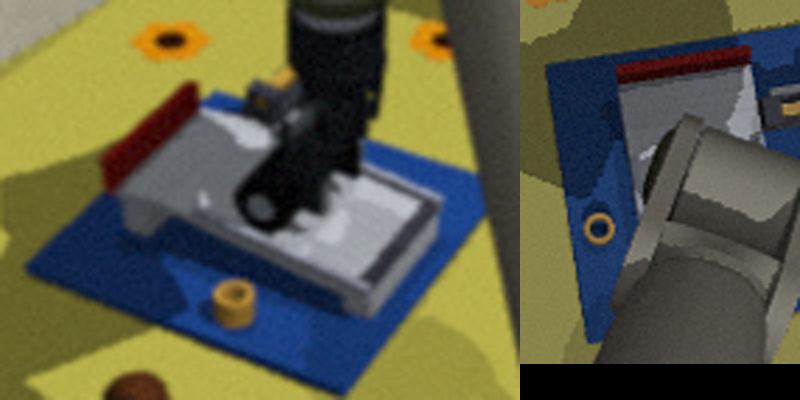

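The roller sits square against the fingers at about deck x=111. I continue to the crest and slow down there.

>>> apply_moves --pt "-0.2 4 0 -0.5 0" --pt "-0.2 6 0 -0.75 0" --pt "-0.2 7 0 -0.85 0" --pt "-0.2 7 0 -0.85 0" --pt "-0.2 7 0 -0.85 0" --pt "-0.2 7 0 -0.85 0" --pt "-0.2 7 0 -0.85 0" --pt "-0.2 7 0 -0.85 0" --pt "-0.2 7 0 -0.85 0" --pt "-0.2 6 0 -0.75 0" --pt "-0.2 5 0 -0.6 0" --pt "-0.2 4 0 -0.5 0" --pt "-0.2 3 0 0 0" --pt "-0.2 2 0 0 0" --pt "-0.2 2 0 0 0" --pt "-0.2 2 0 0 0" --pt "-0.2 2 0 0 0" --pt "-0.2 0 0 0 0" --pt "-0.2 0 0 0 0"

```text
time_s: 7.18
eef_pos: [589.7, -58.1, 96.8]
ee_rot: [-0.0, 0.997, 0.077, -0.0]
force: [-0.3, 0.6, 0.3]
grip_width: 0.6
grip_force: 0.0
```

```bash
cat > snap.py <<'E'
import sys
from h import *
a=imaging.capture("side")[145:245,215:345]; b=imaging.capture("top")[130:260,245:385]
a=cv2.resize(a,(480,370),interpolation=2); b=cv2.resize(b,(320,297),interpolation=2)
o=np.zeros((370,800,3),np.uint8); o[:,:480]=a; o[:297,480:]=b
cv2.imwrite(f"pics/{sys.argv[1]}.png",o)
s=sense();print(s["eef_pos"],s["force"],s["time_s"])
E
python3 snap.py c4
```

```text
[589.67646778 -58.07612473  96.84366853] [-1.0900612   0.08984188 -0.05488672] 7.275
```

View pics/c4.png

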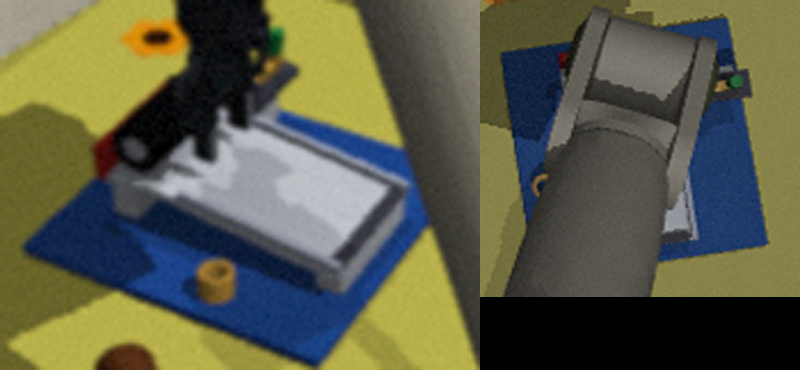

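The roller has rolled on to the red stop, clear of the fingers. Now I retreat, lift, close the gripper and go to the right of the knob.

>>> apply_moves --pt "-0.2 -8 0 0 0" --pt "-0.2 0 0 -30 0" --pt "-0.2 0 0 -40 0" --pt "-0.2 0 0 -30 0" --pt "1 4.2 21.4 0 0" --pt "1 5 35 0 0" --pt "1 5 40 0 0" --pt "1 5 40 0 0" --pt "1 5 35 0 0" --pt "1 0 0 0 0" --pt "1 0 0 0 0" --pt "1 0 0 0 0" --newtons 20

```text
time_s: 8.78
eef_pos: [631.9, -224.2, 196.7]
ee_rot: [-0.0, 0.997, 0.078, -0.0]
force: [0.3, -0.3, 0.1]
grip_width: 0.0
grip_force: 0.0
```

```bash
python3 snap.py c5
```

```text
[ 632.05274946 -224.26029183  196.96380343] [ 0.29470197 -0.51591066 -0.58735401] 8.875
```

View pics/c5.png

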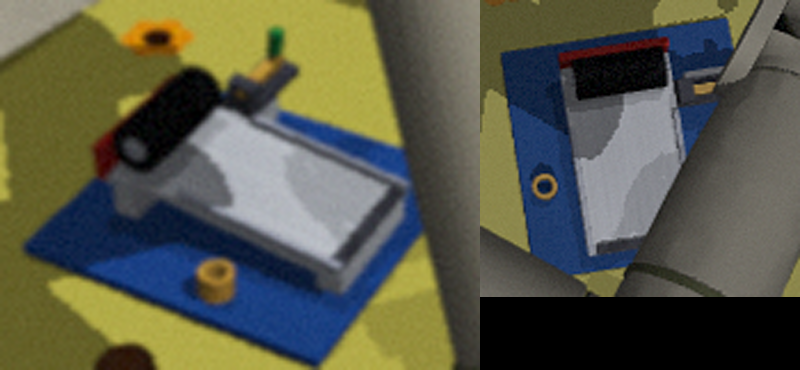

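Roller is home against the stop. I descend beside the knob and push.

>>> apply_moves --pt "1 0 0 30 0" --pt "1 0 0 28 0" --pt "1 0 0 20 0" --pt "1 0 0 0 0" --pt "1 0 -5 0 0" --pt "1 0 -5 0 0" --pt "1 0 -4 0 0" --pt "1 0 -4 0 0" --pt "1 0 -4 0 0" --pt "1 0 -4 0 0" --pt "1 0 -4 0 0" --pt "1 0 -4 0 0" --pt "1 0 -4 0 0" --pt "1 0 -4 0 0" --pt "1 0 -3 0 0"

```text
time_s: 10.75
eef_pos: [625.1, -180.2, 118.8]
ee_rot: [-0.0, 0.997, 0.077, -0.0]
force: [1.5, -1.1, 0.6]
grip_width: -0.001
grip_force: 0.8
```

```bash
python3 snap.py c6
```

```text
[ 625.0159332  -180.01932808  118.73236501] [-0.07884092 -0.15870902 -1.20889782] 10.85
```

View pics/c6.png

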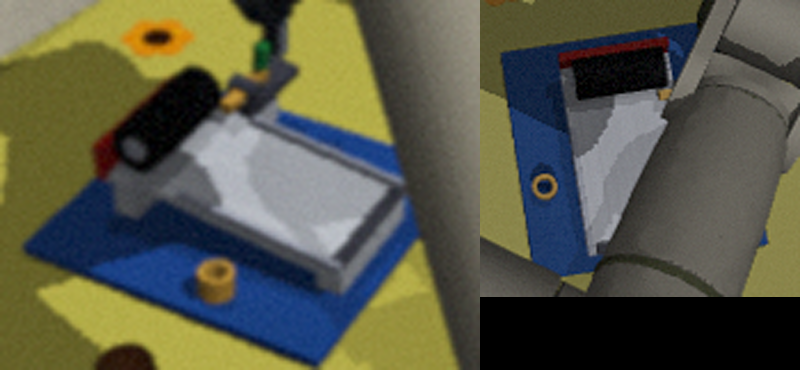

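The bolt is sliding in behind the roller. I continue in small steps and watch the force.

>>> apply_moves --pt "1 0 -2 0 0" --pt "1 0 -2 0 0" --pt "1 0 -2 0 0" --pt "1 0 -1 0 0" --pt "1 0 0 0 0"

```text
time_s: 11.48
eef_pos: [624.0, -173.4, 118.8]
ee_rot: [-0.0, 0.997, 0.077, -0.0]
force: [0.1, -0.6, 0.8]
grip_width: -0.001
grip_force: 0.3
```

>>> apply_moves --pt "1 0 -1 0 0" --pt "1 0 -1 0 0" --pt "1 0 0 0 0"

```text
time_s: 11.85
eef_pos: [623.7, -171.5, 118.8]
ee_rot: [-0.0, 0.997, 0.077, -0.0]
force: [-0.3, -1.4, -0.7]
grip_width: -0.002
grip_force: 0.5
```

>>> apply_moves --pt "1 0 -1 0 0" --pt "1 0 0 0 0"

```text
time_s: 12.1
eef_pos: [623.6, -170.5, 118.8]
ee_rot: [-0.0, 0.997, 0.077, -0.0]
force: [0.8, -1.8, -2.0]
grip_width: 0.001
grip_force: 0.5
```

>>> apply_moves --pt "1 0 -1 0 0" --pt "1 0 -1 0 0" --pt "1 0 0 0 0"

```text
time_s: 12.48
eef_pos: [623.4, -169.7, 118.9]
ee_rot: [0.001, 0.997, 0.077, 0.0]
force: [2.1, -7.4, -2.5]
grip_width: 0.001
grip_force: 3.5
```

>>> apply_moves --pt "1 0 -1 0 0" --pt "1 0 0 0 0"

```text
time_s: 12.72
eef_pos: [623.4, -169.5, 119.0]
ee_rot: [0.002, 0.997, 0.077, 0.001]
force: [2.5, -11.1, -3.7]
grip_width: 0.004
grip_force: 5.4
```

>>> apply_moves --pt "1 0 -1 0 0" --pt "1 0 0 0 0"

```text
time_s: 12.98
eef_pos: [623.4, -169.4, 119.0]
ee_rot: [0.003, 0.997, 0.077, 0.001]
force: [3.2, -14.4, -4.7]
grip_width: 0.003
grip_force: 7.2
```

The bolt has hit its end stop: the force climbs while the tool stays still. I back off, lift and check.

>>> apply_moves --pt "1 0 3 0 0" --pt "1 0 8 0 0" --pt "1 0 14 0 0" --pt "1 0 0 -25 0" --pt "1 0 0 -40 0" --pt "1 0 0 -40 0" --pt "1 0 40 0 0" --pt "1 0 40 0 0" --pt "1 0 40 0 0" --pt "1 0 0 0 0"

```text
time_s: 14.22
eef_pos: [644.7, -313.2, 222.7]
ee_rot: [-0.0, 0.997, 0.075, -0.0]
force: [-0.3, 0.9, 0.3]
grip_width: 0.002
grip_force: 0.0
```

```bash
python3 snap.py c7
```

```text
[ 645.15017339 -310.14387546  223.49267212] [ 0.46653763 -0.10267905 -0.17833281] 14.325
```

View pics/c7.png

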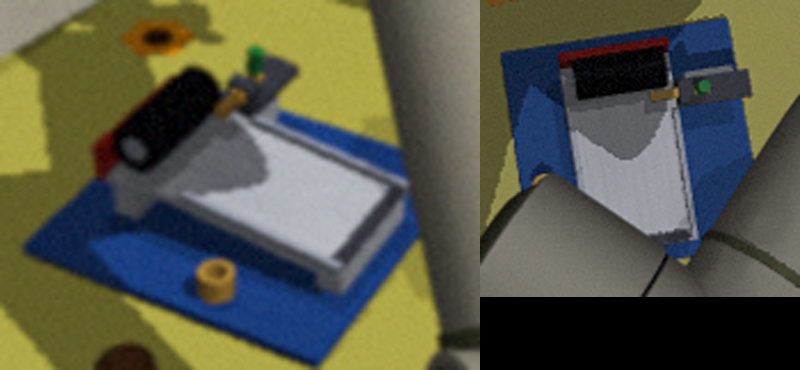

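The bolt lies behind the seated roller, and nothing touches the stand. Handing in.

```bash
python3 -c "
from rig import ctrl; print(ctrl.finish_job())"
```

```text
the job is handed in; nothing more can be done
None
```

The roller lies against the red stop and the keeper bolt is pushed fully home behind it; I handed the job in at about 14 s with the arm clear, and no verdict was returned.

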